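# Load the spring tester, unlock its start button and start it

### The job

Load the spring tester: with the carriage still pinned at its loading place, thread every spring from the mat down over a rod of its own until it sits on the carriage, then draw the locking pin out of its bore and park it hanging upright in the open notch beside it, and push the carriage fully home under the gantry. Only then slide the child-lock tab on the control box fully aside, press the start button fully down for a moment and let it come up, and slide the tab fully back over it. Do not disturb the carton, the jar or the roll of tape.

Things in the scene. Friction and masses are not known exactly. Their poses are not given: they have to be found in the camera images.
- tester: spring tester, fixed to the bench, its place and yaw vary: grey base 270 (x) x 290 (y) x 10 mm, on it a sliding carriage and, at the far end, a green gantry (beam from 130 to 160 mm above the bench, 30 to 70 mm beyond the origin, posts at y = +-135 mm). Origin on the bench; x points away from the robot along the carriage's travel, y to the left
- carriage (a joint): sliding carriage with three rods: 0 = loading place (near the robot), 0.100 m = fully home under the gantry, along the tester's +x. Friction about 2 N, stays where it is left. The locking pin blocks it while in the bore
- handle (a point): top centre of the carriage's upright black handle, a cylinder 24 mm in diameter and 40 mm tall standing on the carriage on the robot's side, 80 mm before the row of rods
- rod0 (a point): foot of the right (-y) rod, on the carriage's top face (25 mm above the bench). The rod is upright, 24 mm in diameter, 26 mm tall with its top 8 mm tapered to 14 mm; the three rods stand 50 mm apart in a row along the tester's y. A seated spring's lower end rests here
- rod1 (a point): foot of the middle rod, on the carriage's top face (25 mm above the bench). The rod is upright, 24 mm in diameter, 26 mm tall with its top 8 mm tapered to 14 mm; the three rods stand 50 mm apart in a row along the tester's y. A seated spring's lower end rests here
- rod2 (a point): foot of the left (+y) rod, on the carriage's top face (25 mm above the bench). The rod is upright, 24 mm in diameter, 26 mm tall with its top 8 mm tapered to 14 mm; the three rods stand 50 mm apart in a row along the tester's y. A seated spring's lower end rests here
- pin: loose steel locking pin, 60 g: shank 10 mm in diameter reaching 36 mm below the origin (pointed end), collar 22 mm in diameter and 4 mm thick above the origin, over it a dark grip 16 mm in diameter up to 38 mm above the origin. Origin at the centre of the collar's underside, z up the pin. Starts upright in the bore, collar on the bracket
- bore (a point): top of the 12.5 mm bore in the steel bracket on the tester's left side (top face 49 mm above the bench); the pin starts here and goes down into the carriage
- notch (a point): middle of the parking notch at its top face (49 mm above the bench): slot 14 mm wide along the tester's x, open above and to +y, 20 mm deep, free below, in the bracket 45 mm nearer to the robot than the bore. Closed end 14 mm to -y, mouth 18 mm to +y of this point. A parked pin hangs upright, collar on the top face, its origin at this height
- control_box: grey control box, fixed to the bench, 110 (x) x 150 (y) x 70 mm tall, left or right of the tester, its place and yaw vary. Origin under its centre. On top, two 9 mm high rails along its y at x = +-34 mm
- lock_tab (a joint): child-lock tab on the control box: 0 = fully over the start button (shut), 0.050 m = fully aside, along the box's +y. Friction about 1.5 N, stays where it is left
- tab_rib (a point): top centre of the tab's upright rib, which moves with the tab: the rib is 30 mm along the box's x, 10 mm thick along its y, 22 mm tall, on a 4 mm steel plate 74 (x) x 44 (y) mm that covers the button
- start_button (a joint): start button travel: 0 = up, 0.005 m = fully down; it springs back, about 4.5 N when fully down. It can be reached only with the tab aside; 3.5 mm counts as pressed
- button_top (a point): centre of the start button's top, 78 mm above the bench: a round black button 26 mm in diameter
- mat: black rubber mat 210 (x) x 170 (y) x 3 mm, fixed to the bench on the other side of the tester from the control box; origin under its centre
- spring0: loose steel compression spring, all alike: 40 mm outside diameter, 29 mm clear bore, 34 mm long, 70 g, stiff (does not give in the hand). Starts standing on the rubber mat; origin at the centre of its lower end, z along its axis. Two or three of the four springs are present in a run; an absent one reads None from the start
- spring1: loose steel compression spring, all alike: 40 mm outside diameter, 29 mm clear bore, 34 mm long, 70 g, stiff (does not give in the hand). Starts standing on the rubber mat; origin at the centre of its lower end, z along its axis. Two or three of the four springs are present in a run; an absent one reads None from the start
- spring2: loose steel compression spring, all alike: 40 mm outside diameter, 29 mm clear bore, 34 mm long, 70 g, stiff (does not give in the hand). Starts standing on the rubber mat; origin at the centre of its lower end, z along its axis. Two or three of the four springs are present in a run; an absent one reads None from the start
- spring3: loose steel compression spring, all alike: 40 mm outside diameter, 29 mm clear bore, 34 mm long, 70 g, stiff (does not give in the hand). Starts standing on the rubber mat; origin at the centre of its lower end, z along its axis. Two or three of the four springs are present in a run; an absent one reads None from the start
- carton: bystander: closed cardboard carton 90 x 120 x 70 mm, origin under its centre
- grease_jar: bystander: jar 70 mm in diameter, 80 mm tall, origin under its centre
- tape_roll: bystander: roll of tape lying flat, 90 mm in diameter, 45 mm tall, origin under its centre
Not all that is in view belongs to the job. Leave any orange look-alike of the spring3 alone. Several things have the shape of the control_box; the one meant has the colours described above.

How it is judged:
By the outcome, as a careful person would: the job done as asked, in the order asked, and still so for the second after the job is handed in, with the robot touching nothing.
Of spring0, spring1, spring2, spring3 only 2 to 3 are there at a start; the rules pass over those that are not, and their reading is None.
At some moment in a run one of spring0, spring1, spring2, spring3 may be knocked a few centimetres aside while the robot is not near it.
It also fails if it takes over 192 s, if anything falls off the work surface, if the arm or the gripper's body presses on something with over 40 N, if the wrist force passes 120 N, or if a joint passes its speed limit or range.

### The arm

A 6-joint arm with a two-finger parallel gripper is mounted at the origin on the work surface. World frame = base frame: x ahead of the robot, y to its left, z up, the work surface at z = 0. Lengths are in m, angles in degrees, forces in N, time in s.
With the tool pointing down it reaches from about 0.35 to 0.725 m from the base axis. Payload 4.3 kg.
Tool frame: the origin (TCP) lies midway between the tips of the shut fingers; the grasp point (between the pads) lies 19 mm behind it; z points along the fingers, y is the direction in which the jaws open and shut (so a half turn about z gives the same grasp; the last joint's range is limited). The gripper opens to 85 mm and grips with 20 to 120 N. Pads are 22 mm wide; open, the fingers measure 114 mm over their backs; the gripper's body (76 mm by 85 mm) begins 54 mm behind the grasp point. The pads swing forward as they close: fully open they stand 13 mm farther back than shut.
Start: joints at [62.321, 21.618, 4.641, 73.018, 0, 83.68], TCP at [0.209, 0.536, 0.231] pointing down, gripper open.
Joint ranges: [-156.06, 156.06], [-48.1, 94.91], [-58.44, 69.94], [-101.28, 121.22], [-78.64, 73.56], [-180, 180]. Speed limits (degrees/s): [147.25, 147.25, 180, 180, 180, 180].

### API

Orientations are given as [roll, pitch, yaw] about the fixed x, y, z axes, in that order (R = Rz(yaw) Ry(pitch) Rx(roll)).
In Python, from workcell import robot gives the robot as it stands.
- The arm moves only by the shell command python3 -m crank 'ROWS' [FORCE]. ROWS is JSON, a list of rows, each a list of 5 numbers: the shift along the tool's x, y, z in cm, then the turn about the tool's z in rad, then the closure, from 0 (fully open) to 1 (shut). A call has 1 to 10 rows; each row is the pose to reach, as a shift and turn from the pose commanded when the call began, along the tool's axes at that moment; what a row does not reach only later rows make up. A row lasts 1/8 s, in which the tool goes at most 62.5 mm and 10.7 degrees, less where a joint would pass 70% of its speed; a pose out of reach is approached as far as the arm can. A call with a gripper value outside its range is refused whole. The fingers move at their own pace and stop on an object; FORCE is the grip in N (left out, the last holds). Time passes only in rows, so rows that repeat a pose let the fingers close. It gives the time, the measured TCP pose, the force and the opening at its end, in the units of the state.
- robot.observe(): the state, without advancing time (a new reading comes with each control period).
- robot.read_camera(name): name is "scene" or "side" or "wrist"; returns a dict with "color" (420x560x3 uint8, red, green, blue), "fov_y" (degrees; the focal length in pixels is half the picture's height over the tangent of half this angle, whatever the lens; pixels are square), "cx", "cy" (the principal point, pixels), "extrinsics" (4x4, takes a point from world to camera coordinates); the wrist camera has in their place "mount" (4x4, takes a point from camera to tool coordinates, whose origin is the TCP and whose axes are the flange's). Camera axes: x right, y down, z forward; pixel columns grow to the right and rows downward; lengths in m; the calibration is good to about 2 mm. A picture is of the moment at which its call begins: read the wrist's pose just before it. There is no depth.
- robot.sign_off(): hands the job in, once; it reports no verdict.
Trained networks look in a picture, given as the dict that the camera call returned (one of the last four; its "shot" number tells which), for a name from the list of things; names that differ only in an ending like _2 or _b are one class to them, and where a whole thing is asked for, a point or a joint stands for the part that bears it (a point fixed in the world has none). Each returns a list of dicts, best first, with "conf" (0 to 1); they miss things now and then, are a little off and sometimes report something else, mostly with a low value. They report only what shows in the picture. A call takes as long as a camera call. They do not tell look-alikes from the thing itself.
- robot.outline_of(thing, picture): "region" (420x560 bool, what is visible of it).
- robot.pinpoint(thing, picture): "position" ([x, y, z] in m, in world coordinates, good to about 4 mm: a listed point, or the origin of a listed thing).
The state is a dict: "time": time; "joint_pos": joint angles; "joint_vel": joint speeds; "tau": joint torques, N m; "ee_pos": TCP position; "tcp_rot": TCP orientation; "ft_force": force on the tool from outside, world axes, zero at the start; "moment": the same for the moment, N m; "opening": finger opening in m.
Only numpy, scipy, OpenCV 4.12 (cv2) and the standard library are available. Lean on these libraries where they do the work, as an engineer would, in place of code of your own. Each camera call takes 0.05 s, during which the arm holds its last target. There are 200 camera calls.

## Working session

There is one attempt and no reset: what is moved stays moved. The work goes in short steps, Python scripts to look and compute and a shell command to move; the robot and the scene stay as the last step left them, time stands still between calls to the robot, and variables do not carry over. Pictures are saved under pics/ and viewed, about 12 in all and at most 16, crops included, and the job is handed in when it is done.

```bash
ls; mkdir -p pics; cat > h.py <<'E'
import numpy as np, cv2
from scipy.spatial.transform import Rotation as R
from workcell import robot
def st():
    return robot.observe()
def snap(n,fn=None):
    s=st(); p=robot.read_camera(n)
    if fn: cv2.imwrite('pics/'+fn,cv2.cvtColor(np.asarray(p['color']),cv2.COLOR_RGB2BGR))
    if 'extrinsics' in p: E=np.array(p['extrinsics'])
    else:
        T=np.eye(4);T[:3,:3]=R.from_euler('xyz',s['tcp_rot'],degrees=True).as_matrix();T[:3,3]=s['ee_pos']
        E=np.linalg.inv(T@np.array(p['mount']))
    p['E']=E; p['f']=210/np.tan(np.radians(p['fov_y']/2)); return p
def proj(p,X):
    c=p['E'][:3,:3]@np.array(X)+p['E'][:3,3]; return p['cx']+p['f']*c[0]/c[2],p['cy']+p['f']*c[1]/c[2]
def ray(p,u,v,z):
    d=p['E'][:3,:3].T@np.array([(u-p['cx'])/p['f'],(v-p['cy'])/p['f'],1]); o=-p['E'][:3,:3].T@p['E'][:3,3]
    return o+d*(z-o[2])/d[2]
def rel(X,yaw=None):
    """tool-frame shift in cm (and turn) from measured pose to world TCP target X; yaw = wanted direction of tool y (jaw axis) deg"""
    s=st(); M=R.from_euler('xyz',s['tcp_rot'],degrees=True).as_matrix()
    d=M.T@(np.array(X)-s['ee_pos'])*100
    t=None
    if yaw is not None:
        y=M[:,1]; cur=np.degrees(np.arctan2(y[1],y[0])); e=(yaw-cur+90)%180-90
        t=-np.radians(e)   # tool z down
    return np.round(d,2),None if t is None else round(t,3)
E
python3 - <<'E'
from h import *
s=st(); print(s)
for n in ['scene','side']:
    p=snap(n,n+'0.png')
    print(n,p['fov_y'],p['cx'],p['cy'])
    for t in ['tester','handle','rod0','rod1','rod2','pin','bore','notch','control_box','tab_rib','button_top','mat','spring0','carton','grease_jar','tape_roll']:
        for d in robot.pinpoint(t,p)[:6]: print(t,round(d['conf'],2),np.round(d['position'],3),np.round(proj(p,d['position'])))
E
```

```text
pics
{'time': 0.0, 'joint_pos': array([ 6.23203653e+01,  2.16619869e+01,  4.56177161e+00,  7.30171957e+01,
       -8.26108364e-04,  8.36817860e+01]), 'joint_vel': array([-0.01037737,  0.09132164,  0.07108711, -0.03290164, -0.08781954,
        0.01603391]), 'tau': array([-6.93437905e-04, -4.63605809e+01,  2.69874305e+01,  2.08489364e-02,
       -2.37114982e-04,  1.94376909e-06]), 'ee_pos': array([0.20912098, 0.53491891, 0.23035212]), 'tcp_rot': array([-1.79883211e+02, -1.21000178e-02,  1.58638568e+02]), 'ft_force': array([1.43842354, 0.23889194, 0.70873286]), 'moment': array([-0.01906018, -0.03436141,  0.00065551]), 'opening': 0.0848131534342802}
scene 54.44730497080565 268.95516170901396 211.67072320314116
tester 0.7 [ 0.6    0.007 -0.003] [252. 246.]
handle 0.76 [0.469 0.01  0.065] [284. 215.]
rod0 0.91 [0.547 0.059 0.026] [275. 241.]
rod0 0.9 [0.546 0.007 0.026] [265. 233.]
rod0 0.64 [ 0.48  -0.334  0.001] [224. 187.]
rod0 0.63 [ 0.544 -0.042  0.023] [257. 226.]
rod0 0.16 [0.466 0.319 0.003] [352. 281.]
rod1 0.91 [0.547 0.059 0.026] [275. 241.]
rod1 0.9 [0.546 0.007 0.026] [265. 23
[... 2523 characters left out ...]
] [263. 234.]
button_top 0.5 [0.551 0.105 0.051] [274. 244.]
button_top 0.49 [0.548 0.01  0.023] [278. 230.]
mat 0.96 [0.467 0.317 0.004] [293. 305.]
mat 0.62 [0.551 0.108 0.053] [274. 245.]
mat 0.36 [ 0.477 -0.329  0.004] [304. 175.]
spring0 0.73 [0.46  0.493 0.   ] [290. 356.]
spring0 0.63 [0.514 0.362 0.003] [277. 317.]
spring0 0.42 [0.404 0.342 0.007] [312. 313.]
spring0 0.35 [ 0.547 -0.041  0.026] [279. 220.]
carton 0.74 [0.719 0.296 0.   ] [216. 295.]
carton 0.67 [ 0.478 -0.327  0.001] [304. 176.]
grease_jar 0.88 [ 0.73  -0.294  0.002] [241. 178.]
grease_jar 0.54 [0.404 0.346 0.005] [312. 314.]
tape_roll 0.88 [0.791 0.039 0.   ] [210. 236.]
tape_roll 0.3 [0.516 0.363 0.004] [276. 316.]
```

```bash
python3 - <<'E'
import cv2
a=cv2.imread('pics/scene0.png')[110:350,140:440]
cv2.imwrite('pics/s1.png',cv2.resize(a,None,fx=2.5,fy=2.5,interpolation=cv2.INTER_CUBIC))
E
```

```text
(no output)
```

View pics/s1.png

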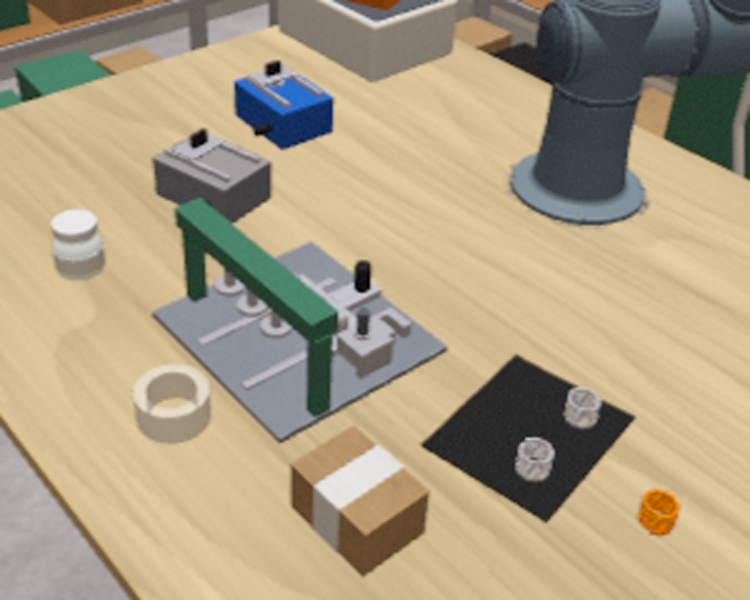

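The scene shows three candidates for a spring: two steel ones on the mat at scene px (352,299) and (370,277), and an orange look-alike off the mat at (400,318), which I leave alone. There are two control boxes: grey at (225,187), which is the one meant, and a blue decoy at (252,160). Next I'll go above the mat for a close look.

```bash
python3 -c "
from h import *
print(rel([0.45,0.34,0.24],0), rel([0.45,0.34,0.24],90))"
```

```text
(array([-29.53,  -9.45,  -0.87]), np.float64(1.198)) (array([-29.53,  -9.45,  -0.87]), np.float64(-0.373))
```

```bash
python3 -m crank '[[-5,-1.5,0,0.15,0],[-10,-3,0,0.3,0],[-15,-5,0,0.45,0],[-20,-6.5,0,0.6,0],[-25,-8,0,0.75,0],[-29.5,-9.5,-0.9,0.9,0],[-29.5,-9.5,-0.9,1.05,0],[-29.5,-9.5,-0.9,1.2,0],[-29.5,-9.5,-0.9,1.2,0],[-29.5,-9.5,-0.9,1.2,0]]' 40
python3 - <<'E'
from h import *
s=st();print(s['ee_pos'],s['tcp_rot'],s['joint_pos'])
p=snap('wrist','w1.png')
for t in ['spring0','mat']:
  for d in robot.pinpoint(t,p)[:4]: print(t,round(d['conf'],2),np.round(d['position'],3),np.round(proj(p,d['position'])))
E
```

```text
time: 2.95
ee_pos: [0.4495, 0.3397, 0.2403]
tcp_rot: [180.0, -0.0, 90.0]
ft_force: [1.4, -0.5, -0.8]
opening: 0.0857
[0.44946752 0.33968899 0.24031784] [ 1.79998651e+02 -3.34257939e-03  9.00158320e+01] [3.06281592e+01 2.01213961e+01 3.78756076e+00 7.36633014e+01
 2.18965985e-03 1.20612327e+02]
spring0 0.93 [0.408 0.345 0.009] [239. 166.]
spring0 0.92 [0.511 0.368 0.003] [330. 145.]
spring0 0.91 [0.463 0.499 0.003] [288.  15.]
mat 0.85 [ 0.471  0.32  -0.001] [294. 185.]
```

View pics/w1.png

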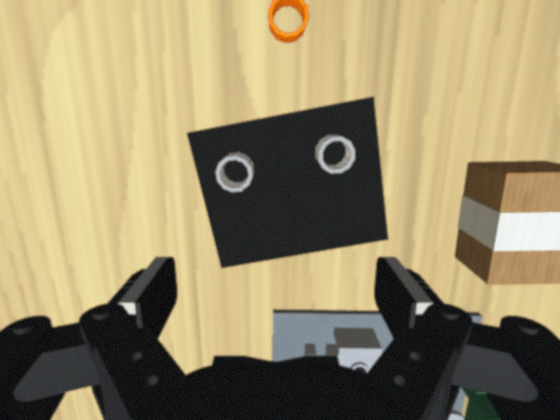

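The wrist view shows the steel springs at (235,172) and (335,154) and the orange one at (288,18), off the mat. I'll measure the steel pair from their outlines.

```bash
cat >> h.py <<'E'
def springs(p,z=0.003,conf=0.3):
    """base centre by fitting projected cylinder silhouette centroid"""
    out=[]
    th=np.linspace(0,2*np.pi,40,endpoint=False)
    for d in robot.outline_of('spring0',p):
        if d['conf']<conf: continue
        m=np.asarray(d['region']).astype(np.uint8); cs,_=cv2.findContours(m,0,2)
        if not cs: continue
        hull=cv2.convexHull(max(cs,key=cv2.contourArea)); M=cv2.moments(hull)
        if M['m00']<50: continue
        c=np.array([M['m10'],M['m01']])/M['m00']; X=ray(p,*c,z+.017)
        for _ in range(4):
            pts=np.array([proj(p,[X[0]+.02*np.cos(a),X[1]+.02*np.sin(a),h]) for a in th for h in (z,z+.034)],np.float32)
            H=cv2.convexHull(pts); N=cv2.moments(H); k=np.array([N['m10'],N['m01']])/N['m00']
            X=X+ray(p,*c,z+.017)-ray(p,*k,z+.017)
        col=np.asarray(p['color'])[m>0].mean(0)
        out.append((round(d['conf'],2),np.round(X[:2],4),'area ratio',round(M['m00']/N['m00'],2),'rgb',col.round(),np.round(c)))
    return out
E
python3 - <<'E'
from h import *
for n in ['wrist','scene','side']:
    p=snap(n)
    for o in springs(p): print(n,*o)
print(rel([0.408,0.345,0.24],0))
E
```

```text
wrist 0.95 [0.4059 0.3419] area ratio 0.9 rgb [147. 148. 147.] [235. 171.]
wrist 0.67 [0.5131 0.3618] area ratio 0.88 rgb [153. 154. 153.] [335. 153.]
wrist 0.66 [0.4614 0.4896] area ratio 0.78 rgb [221. 126.  35.] [288.  19.]
scene 0.75 [0.5095 0.0619] area ratio 0.29 rgb [92. 92. 95.] [284. 238.]
scene 0.66 [0.5128 0.3622] area ratio 0.81 rgb [156. 149. 147.] [353. 293.]
scene 0.62 [0.4636 0.495 ] area ratio 0.79 rgb [200. 116.  14.] [402. 314.]
scene 0.61 [0.4044 0.3425] area ratio 0.79 rgb [157. 151. 148.] [372. 273.]
side 0.73 [0.4076 0.3464] area ratio 0.59 rgb [142. 135. 134.] [311. 312.]
side 0.55 [0.463  0.4981] area ratio 0.78 rgb [202. 113.  31.] [289. 354.]
side 0.43 [0.514  0.3653] area ratio 0.73 rgb [141. 136. 135.] [276. 314.]
(array([ 0.53, -4.15,  0.04]), np.float64(-0.002))
```

```bash
python3 -m crank '[[0.2,-4.3,5,0,0],[0.2,-4.3,10,0,0],[0.2,-4.3,15,0,0],[0.2,-4.3,19,0,0],[0.2,-4.3,22,0,0],[0.2,-4.3,23.5,0,0],[0.2,-4.3,23.5,0,0],[0.2,-4.3,23.5,0,0.6],[0.2,-4.3,23.5,0,0.6],[0.2,-4.3,23.5,0,0.6]]' 40
python3 -m crank '[[0,0,0,0,0.8],[0,0,0,0,0.8],[0,0,0,0,0.8],[0,0,-2,0,0.8],[0,0,-6,0,0.8],[0,0,-11,0,0.8],[0,0,-11,0,0.8]]' 40
python3 - <<'E'
from h import *
p=snap('wrist','w2.png')
p=snap('side')
for o in springs(p): print(*o)
E
```

```text
time: 4.65
ee_pos: [0.4075, 0.3424, 0.0067]
tcp_rot: [179.9, -0.1, 89.9]
ft_force: [-1.0, -1.0, 3.1]
opening: 0.0392
time: 5.52
ee_pos: [0.4097, 0.3437, 0.1198]
tcp_rot: [179.6, -0.3, 89.9]
ft_force: [0.2, 0.1, -1.1]
opening: 0.04
0.57 [0.5138 0.3656] area ratio 0.83 rgb [137. 131. 131.] [276. 314.]
0.49 [0.4627 0.4985] area ratio 0.78 rgb [202. 113.  31.] [289. 354.]
0.48 [0.4126 0.2604] area ratio 0.79 rgb [143. 136. 135.] [311. 289.]
```

View pics/w2.png

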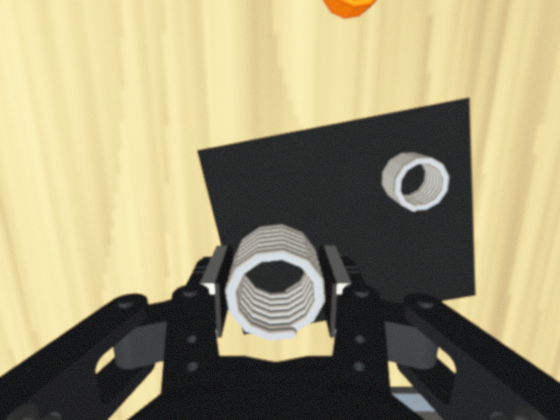

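The spring is gripped, upright and between the pads, with its top ring centred at px (276,293). The second spring is undisturbed at (417,181). Next, look at the tester from the right of the rods.

```bash
python3 -c "
from h import *
p=snap('wrist'); X=ray(p,276,293,st()['ee_pos'][2]+.030); print(X-st()['ee_pos'], st()['ee_pos'])
print(rel([0.548,-0.10,0.22],0))"
python3 -m crank '[[0,0,-5,0,0.8],[-4,2,-10,0,0.8],[-10,4,-10,0,0.8],[-16,6,-10,0,0.8],[-22,8,-10,0,0.8],[-28,10,-10,0,0.8],[-34,12,-10,0,0.8],[-40,13.8,-10,0,0.8],[-44.2,13.8,-10,0,0.8],[-44.2,13.8,-10,0,0.8]]'
python3 -m crank '[[0,0,0,0,0.8],[0,0,0,0,0.8]]'
python3 - <<'E'
from h import *
print(st()['ee_pos'],st()['joint_pos'])
p=snap('wrist','w3.png')
for t in ['rod0','bore','notch','handle','pin','tester']:
    for d in robot.pinpoint(t,p)[:5]: print(t,round(d['conf'],2),np.round(d['position'],4),np.round(proj(p,d['position'])))
E
```

```text
[0.00072296 0.00159351 0.03      ] [0.40553377 0.34098606 0.11399186]
(array([-44.08,  14.31, -10.57]), np.float64(-0.002))
time: 6.98
ee_pos: [0.5429, -0.1037, 0.2131]
tcp_rot: [-179.8, -0.0, 89.6]
ft_force: [0.3, 0.7, -0.9]
opening: 0.0391
time: 7.22
ee_pos: [0.5432, -0.0992, 0.2147]
tcp_rot: [-179.9, -0.0, 90.0]
ft_force: [-0.8, 0.6, -0.7]
opening: 0.0389
[ 0.54317802 -0.09917798  0.21466651] [-1.69420222e+01  1.92855586e+01 -1.21029346e+00  6.95922591e+01
  2.03788917e-02  7.30733332e+01]
rod0 0.94 [ 0.5482 -0.04    0.0245] [281. 118.]
rod0 0.7 [0.5498 0.0086 0.0284] [283.  63.]
rod0 0.59 [0.5509 0.0546 0.0243] [284.   8.]
bore 0.71 [0.7876 0.0344 0.0015] [528.  38.]
handle 0.56 [0.4697 0.0142 0.0637] [184.  51.]
tester 0.67 [ 0.5953  0.0101 -0.0013] [328.  65.]
```

View pics/w3.png

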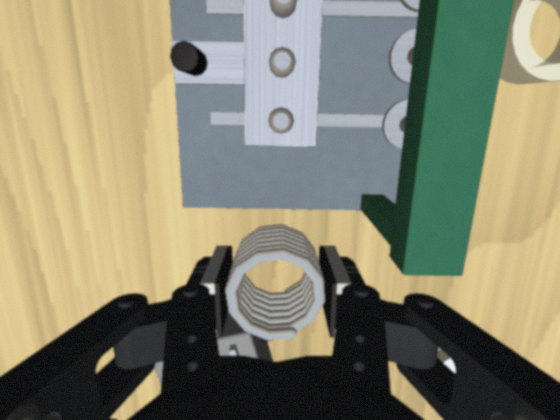

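```bash
python3 - <<'E'
from h import *
p=snap('wrist')
g=cv2.cvtColor(np.asarray(p['color']),cv2.COLOR_RGB2GRAY)
c=cv2.HoughCircles(cv2.resize(g,None,fx=3,fy=3,interpolation=cv2.INTER_CUBIC)[:540],cv2.HOUGH_GRADIENT,1,100,param1=80,param2=18,minRadius=15,maxRadius=55)
for x,y,r in c[0]/3:
    if 240<x<320: print(x,y,r,ray(p,x,y,.051),ray(p,x,y,.043), r*2/p['f']*.31)
X=ray(p,276,293,st()['ee_pos'][2]+.030); print(X-st()['ee_pos'])
for n in ['scene','side']:
    q=snap(n)
    for d in robot.pinpoint('rod0',q)[:5]: print(n,round(d['conf'],2),np.round(d['position'],4))
print(rel([0.5475,-0.043,0.10],-1), p['E'])
E
```

```text
279.5 119.166664 13.066667 [ 0.54758262 -0.04120753  0.051     ] [ 0.54767967 -0.04147159  0.043     ] 0.024269407311899138
281.16666 59.833332 13.866666 [0.54895761 0.00774881 0.051     ] [0.54909059 0.0087636  0.043     ] 0.02575528798240174
[0.00021115 0.00172611 0.03      ]
scene 0.84 [ 0.546  -0.0411  0.0233]
scene 0.84 [0.5506 0.0621 0.0279]
scene 0.76 [0.5466 0.007  0.0287]
side 0.95 [ 0.5481 -0.0407  0.0258]
side 0.7 [0.5513 0.0102 0.0241]
side 0.65 [0.5475 0.0575 0.022 ]
(array([ 5.76,  0.37, 11.53]), np.float64(0.016)) [[ 9.99996557e-01 -2.62309825e-03 -7.58385173e-05 -5.43919734e-01]
 [-2.50135255e-03 -9.61525932e-01  2.74702794e-01 -1.26680010e-01]
 [-7.93493118e-04 -2.74701659e-01 -9.61529183e-01  3.35396182e-01]
 [ 0.00000000e+00  0.00000000e+00  0.00000000e+00  1.00000000e+00]]
```

```bash
python3 -m crank '[[3,0.3,3,0,0.8],[5.7,0.35,7,0.016,0.8],[5.7,0.35,11.5,0.016,0.8],[5.7,0.35,11.5,0.016,0.8],[5.7,0.35,11.5,0.016,0.8],[5.7,0.35,11.5,0.016,0.8]]'
python3 - <<'E'
from h import *
print(rel([0.547,-0.0427,0.06],-1),rel([0.547,-0.0427,0.0305],-1))
p=snap('wrist','w4.png'); X=ray(p,276,293,st()['ee_pos'][2]+.030); print(X-st()['ee_pos'])
E
```

```text
time: 8.57
ee_pos: [0.5493, -0.0443, 0.1027]
tcp_rot: [179.8, 0.0, 88.9]
ft_force: [0.3, -0.4, -0.2]
opening: 0.0396
(array([ 0.16, -0.25,  4.27]), np.float64(-0.001)) (array([ 0.16, -0.27,  7.22]), np.float64(-0.001))
[0.00029198 0.00145892 0.03      ]
```

View pics/w4.png

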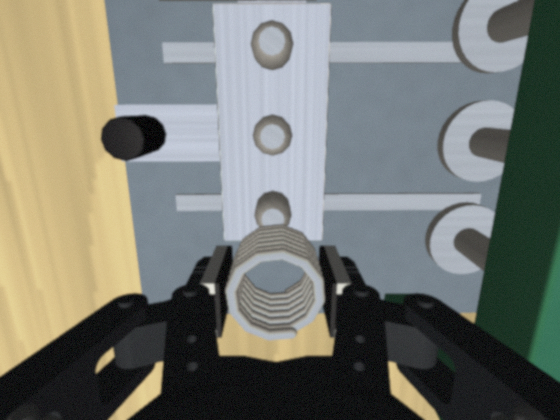

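```bash
python3 - <<'E'
from h import *
p=snap('wrist'); g=cv2.cvtColor(np.asarray(p['color']),cv2.COLOR_RGB2GRAY)
c=cv2.HoughCircles(cv2.resize(g,None,fx=3,fy=3,interpolation=cv2.INTER_CUBIC)[:480],cv2.HOUGH_GRADIENT,1,150,param1=80,param2=18,minRadius=30,maxRadius=70)
S=ray(p,276,293,st()['ee_pos'][2]+.030)
for x,y,r in c[0]/3:
    if 240<x<320: print(x,y,r,ray(p,x,y,.043)-S)
for i in range(3): print(st()['ee_pos'])
for d in robot.pinpoint('rod0',p)[:5]: print(round(d['conf'],2),np.round(d['position']-S,4),np.round(proj(p,d['position'])))
E
```

```text
272.16666 135.16667 20.166666 [-0.00075048  0.05169418 -0.08918474]
271.83334 40.833332 20.5 [ 0.00021715  0.10275724 -0.08918474]
[ 0.54887069 -0.04419036  0.10218474]
[ 0.54887069 -0.04419036  0.10218474]
[ 0.54887069 -0.04419036  0.10218474]
0.81 [-0.0025  0.0026 -0.1055] [271. 207.]
0.78 [-1.000e-04  9.980e-02 -1.084e-01] [272.  52.]
0.65 [ 0.0022  0.0559 -0.1064] [277. 126.]
```

```bash
python3 -m crank '[[0.2,-0.2,0,0,0.8],[0.2,-0.2,2,0,0.8],[0.2,-0.2,3.5,0,0.8],[0.2,-0.2,4.5,0,0.8],[0.2,-0.2,5.2,0,0.8],[0.2,-0.2,5.9,0,0.8],[0.2,-0.2,6.5,0,0.8],[0.2,-0.2,6.9,0,0.8],[0.2,-0.2,6.9,0,0.8]]'

```

```text
time: 9.85
ee_pos: [0.5457, -0.0414, 0.0312]
tcp_rot: [180.0, -0.0, 89.0]
ft_force: [3.1, 1.2, -3.0]
opening: 0.0393
```

```bash
python3 -m crank '[[0,0,0.2,0,0.8],[0,0,0.2,0,0],[0,0,0.2,0,0],[0,0,0.2,0,0],[0,0,-4,0,0],[0,0,-9,0,0],[-4,0,-15,0,0],[-6,0,-17,0,0],[-6,0,-17,0,0]]'
python3 - <<'E'
from h import *
print(st()['ee_pos'])
p=snap('wrist','w5.png')
for o in springs(p,.025): print(*o)
for n in ['scene','side']:
    for o in springs(snap(n)): print(n,*o)
print(rel([0.513,0.362,0.19],0))
E
```

```text
time: 10.98
ee_pos: [0.5461, -0.1035, 0.2041]
tcp_rot: [179.7, 0.1, 88.8]
ft_force: [-0.4, 0.5, 0.2]
opening: 0.0852
[ 0.54612872 -0.10353896  0.20406674]
0.7 [ 0.5458 -0.0422] area ratio 0.88 rgb [155. 158. 161.] [272. 116.]
scene 0.76 [0.5124 0.3615] area ratio 0.75 rgb [157. 150. 148.] [353. 293.]
scene 0.64 [0.4635 0.4943] area ratio 0.71 rgb [200. 114.  10.] [402. 314.]
side 0.72 [0.5144 0.3666] area ratio 0.71 rgb [137. 131. 130.] [276. 314.]
side 0.57 [ 0.5497 -0.0601] area ratio 0.77 rgb [147. 142. 144.] [279. 217.]
side 0.53 [0.4626 0.4986] area ratio 0.78 rgb [198. 114.  35.] [289. 354.]
(array([46.18, -3.8 ,  1.03]), np.float64(-0.017))
```

View pics/w5.png

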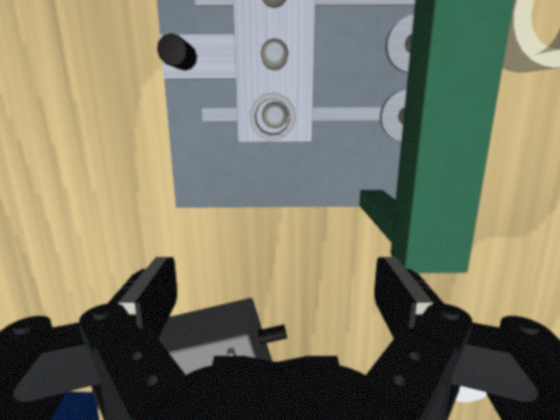

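Spring A is on rod0, with the rod visible inside its bore at (272,115). Now for spring B.

```bash
python3 -m crank '[[5,-0.4,-1,0,0],[11,-0.9,-1,0,0],[17,-1.4,-1,0,0],[23,-1.9,-1,0,0],[29,-2.4,-1,0,0],[35,-2.9,-1,0,0],[39,-3.4,-1,-0.017,0],[43,-3.8,0,-0.017,0],[46,-3.8,2,-0.017,0],[46,-3.8,2,-0.017,0]]'
python3 -m crank '[[0,0,0,0,0],[0,0,0,0,0]]'
python3 - <<'E'
from h import *
p=snap('wrist')
for o in springs(p): print(*o)
for n in ['scene','side']:
    for o in springs(snap(n)): print(n,*o)
print(rel([0.513,0.362,0.006],0))
E
```

```text
time: 12.52
ee_pos: [0.5121, 0.3606, 0.1781]
tcp_rot: [-179.7, 0.1, 90.2]
ft_force: [0.5, -0.9, -0.1]
opening: 0.0854
time: 12.78
ee_pos: [0.5149, 0.3584, 0.1819]
tcp_rot: [180.0, -0.0, 89.9]
ft_force: [0.4, -0.9, -0.8]
opening: 0.0853
0.77 [0.5134 0.3621] area ratio 0.83 rgb [172. 172. 170.] [274. 182.]
0.77 [0.4627 0.4908] area ratio 0.82 rgb [230. 133.  32.] [210.  25.]
scene 0.7 [0.4637 0.4953] area ratio 0.79 rgb [201. 116.  13.] [403. 314.]
scene 0.63 [ 0.5871 -0.0072] area ratio 38.66 rgb [121. 133. 130.] [253. 237.]
scene 0.49 [0.5125 0.3624] area ratio 0.84 rgb [155. 149. 147.] [353. 293.]
side 0.73 [0.4626 0.4984] area ratio 0.78 rgb [205. 115.  32.] [289. 354.]
side 0.46 [0.5137 0.3646] area ratio 0.83 rgb [139. 134. 134.] [276. 314.]
(array([ 0.32, -0.19, 17.57]), np.float64(-0.002))
```

```bash
python3 -m crank '[[0.3,-0.1,5,0,0],[0.3,-0.1,10,0,0],[0.3,-0.1,14,0,0],[0.3,-0.1,16.5,0,0],[0.3,-0.1,17.6,0,0],[0.3,-0.1,17.6,0,0],[0.3,-0.1,17.6,0,0.6],[0.3,-0.1,17.6,0,0.6],[0.3,-0.1,17.6,0,0.8],[0.3,-0.1,17.6,0,0.8]]' 40
python3 -m crank '[[0,0,0,0,0.8],[0,0,-3,0,0.8],[0,0,-8,0,0.8],[0,0,-14,0,0.8],[0,0,-19,0,0.8],[-6,0.5,-19,0,0.8],[-12,1,-19,0,0.8],[-18,2,-19,0,0.8],[-24,3,-19,0,0.8],[-30,3.4,-19,0,0.8]]'
python3 -c "
from h import *
print(rel([0.548,0.007,0.10],-1),st()['opening'])"
```

```text
time: 14.32
ee_pos: [0.5144, 0.3627, 0.0067]
tcp_rot: [179.9, -0.1, 89.9]
ft_force: [-0.9, -0.7, 6.6]
opening: 0.0401
time: 15.58
ee_pos: [0.5474, 0.0601, 0.1952]
tcp_rot: [180.0, -0.0, 89.9]
ft_force: [-0.1, -0.9, -0.2]
opening: 0.0399
(array([-5.31,  0.06,  9.52]), np.float64(0.017)) 0.03986199818273228
```

```bash
python3 -m crank '[[-3,0.1,0,0,0.8],[-5.3,0.1,3,0.017,0.8],[-5.3,0.1,7,0.017,0.8],[-5.3,0.1,9.5,0.017,0.8],[-5.3,0.1,9.5,0.017,0.8],[-5.3,0.1,9.5,0.017,0.8]]'
python3 - <<'E'
from h import *
p=snap('wrist','w6.png'); g=cv2.cvtColor(np.asarray(p['color']),cv2.COLOR_RGB2GRAY)
G=cv2.resize(g,None,fx=3,fy=3,interpolation=cv2.INTER_CUBIC)
c=cv2.HoughCircles(G[:690],cv2.HOUGH_GRADIENT,1,150,param1=80,param2=18,minRadius=30,maxRadius=70)
ring=cv2.HoughCircles(G[690:1020,600:1050],cv2.HOUGH_GRADIENT,1,150,param1=80,param2=20,minRadius=90,maxRadius=180)
print(ring[0]/3+np.array([200,230,0]))
S=ray(p,276,293,st()['ee_pos'][2]+.030); print(S-st()['ee_pos'])
for x,y,r in c[0]/3:
    if 240<x<320: print(x,y,r,ray(p,x,y,.043)-S)
print(rel([0.548,0.007,0.03],-1))
for d in robot.pinpoint('rod0',p)[:5]: print(round(d['conf'],2),np.round(d['position']-S,4),np.round(proj(p,d['position'])))
for t in ['bore','notch','pin']:
  for d in robot.pinpoint(t,p)[:2]: print(t,round(d['conf'],2),np.round(d['position'],4))
E
```

```text
time: 16.32
ee_pos: [0.5488, 0.0091, 0.1013]
tcp_rot: [179.9, 0.0, 89.0]
ft_force: [-0.3, -0.1, -1.0]
opening: 0.0398
[[276.16666412 284.16666794  40.29999924]
 [342.5        319.16666412  43.60000229]]
[-0.00030756  0.00189202  0.03      ]
275.83334 140.83333 20.4 [ 0.00106343  0.04805821 -0.08873851]
275.16666 213.83333 17.266666 [-0.00021009  0.00268846 -0.08873851]
275.16666 45.166668 19.0 [ 0.00167394  0.09996742 -0.08873851]
(array([-0.21, -0.15,  7.17]), np.float64(-0.0))
0.97 [-0.      0.0003 -0.1044] [276. 210.]
0.84 [-0.0004  0.0486 -0.1064] [273. 137.]
0.8 [-0.0026 -0.0529 -0.1048] [273. 280.]
notch 0.66 [0.5035 0.1089 0.0489]
pin 0.78 [0.5543 0.1074 0.0483]
```

View pics/w6.png

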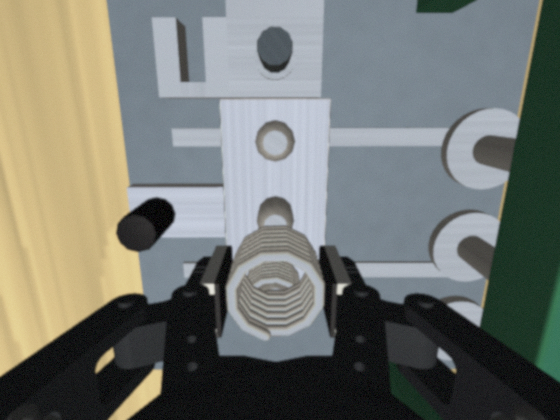

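```bash
python3 -m crank '[[-0.15,-0.05,0,0,0.8],[-0.15,-0.05,2,0,0.8],[-0.15,-0.05,3.5,0,0.8],[-0.15,-0.05,4.5,0,0.8],[-0.15,-0.05,5.2,0,0.8],[-0.15,-0.05,5.9,0,0.8],[-0.15,-0.05,6.5,0,0.8],[-0.15,-0.05,7,0,0.8],[-0.15,-0.05,7,0,0.8]]'

```

```text
time: 17.7
ee_pos: [0.5476, 0.0078, 0.0299]
tcp_rot: [-180.0, -0.0, 89.0]
ft_force: [0.2, 2.1, -1.5]
opening: 0.0394
```

```bash
python3 -m crank '[[0,0,0.2,0,0.8],[0,0,0.2,0,0],[0,0,0.2,0,0],[0,0,0.2,0,0],[0,0,-4,0,0],[0,0,-9,0,0],[0,0,-14,0,0],[1,0,-14,0,0],[1,0,-14,0,0]]'
python3 - <<'E'
from h import *
print(st()['ee_pos'])
p=snap('wrist','w7.png')
for o in springs(p,.025): print(*o)
for n in ['wrist','scene','side']:
    q=snap(n)
    for t in ['bore','notch','pin','handle']:
        for d in robot.pinpoint(t,q)[:1]: print(n,t,round(d['conf'],2),np.round(d['position'],4),np.round(proj(q,d['position'])))
    for d in robot.outline_of('pin',q)[:1]: m=np.argwhere(d['region']); print(m.min(0),m.max(0),d['conf'])
E
```

```text
time: 18.82
ee_pos: [0.5477, 0.018, 0.17]
tcp_rot: [-180.0, -0.0, 89.0]
ft_force: [-0.6, -0.1, -0.6]
opening: 0.0852
[0.54766649 0.01800201 0.17002912]
0.93 [0.5476 0.0074] area ratio 0.88 rgb [144. 145. 144.] [276. 207.]
wrist bore 0.73 [0.5515 0.1034 0.0523] [280.  83.]
wrist notch 0.75 [0.5017 0.1056 0.0492] [213.  82.]
wrist pin 0.83 [0.5545 0.1061 0.0475] [284.  80.]
wrist handle 0.74 [0.4689 0.0111 0.0626] [176. 210.]
[ 67 264] [ 99 293] 0.87
scene bore 0.77 [0.5508 0.1046 0.0496] [284. 243.]
scene notch 0.86 [0.5069 0.1026 0.0491] [294. 238.]
scene pin 0.54 [7.895e-01 3.820e-02 3.000e-04] [208. 276.]
scene handle 0.68 [0.467  0.0102 0.0623] [284. 216.]
[233 282] [244 287] 0.55
side bore 0.76 [0.5523 0.1041 0.0514] [273. 244.]
side notch 0.89 [0.5049 0.1077 0.0488] [287. 246.]
side pin 0.59 [0.5499 0.1083 0.0532] [274. 245.]
side handle 0.97 [0.4663 0.0103 0.0619] [301. 224.]
[268 197] [310 232] 0.75
```

View pics/w7.png

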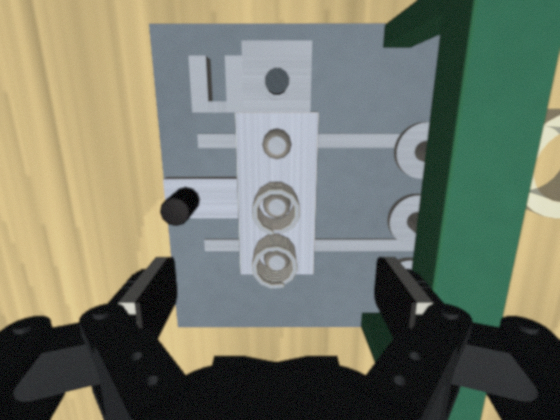

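Both springs sit on their rods, with the rod tops visible inside at (276,207) and (276,262). The pin's grip is at (277,81) and the notch at (213,82).

```bash
python3 - <<'E'
from h import *
p=snap('wrist'); X=ray(p,277,80.5,.087); print(X, rel([X[0],X[1],0.14],-1), ray(p,208,80,.049))
E
```

```text
[0.55054639 0.10293654 0.087     ] (array([8.54, 0.11, 3.03]), np.float64(-0.0)) [0.49959564 0.10704525 0.049     ]
```

```bash
python3 -m crank '[[4,0.1,0,0,0],[8.6,0.15,0,0,0],[8.6,0.15,3,0,0],[8.6,0.15,3,0,0],[8.6,0.15,3,0,0]]'
python3 -c "
from h import *
print(rel([0.5505,0.1035,0.057],-1))"
```

```text
time: 20.5
ee_pos: [0.551, 0.1031, 0.1409]
tcp_rot: [180.0, 0.0, 88.9]
ft_force: [0.8, 0.3, 0.5]
opening: 0.0849
(array([ 0.04, -0.05,  8.39]), np.float64(-0.001))
```

```bash
python3 -m crank '[[0,0,4,0,0],[0,0,7,0,0],[0,0,8.3,0,0],[0,0,8.3,0,0.5],[0,0,8.3,0,0.7],[0,0,8.3,0,0.85],[0,0,8.3,0,1],[0,0,8.3,0,1],[0,0,8.3,0,1],[0,0,8.3,0,1]]' 40
python3 -m crank '[[0,0,-1,0,1],[0,0,-2,0,1],[0,0,-3,0,1],[0,0,-4,0,1],[0,0,-5,0,1],[0,0,-5.5,0,1],[0,0,-5.5,0,1]]'
python3 - <<'E'
from h import *
print(st()['ee_pos'])
p=snap('wrist','w8.png')
for t in ['pin','notch']:
  for d in robot.pinpoint(t,p)[:2]: print(t,round(d['conf'],2),np.round(d['position'],4),np.round(proj(p,d['position'])))
q=snap('side','d8.png')
for t in ['pin','notch']:
  for d in robot.pinpoint(t,q)[:2]: print(t,round(d['conf'],2),np.round(d['position'],4),np.round(proj(q,d['position'])))
a=cv2.imread('pics/w8.png'); b=cv2.imread('pics/d8.png')[150:330,180:420]
cv2.imwrite('pics/m8.png',np.hstack([cv2.resize(a,(400,300)),cv2.resize(b,(400,300),interpolation=cv2.INTER_CUBIC)]))
E
```

```text
time: 21.75
ee_pos: [0.5515, 0.1036, 0.0583]
tcp_rot: [179.9, -0.0, 89.0]
ft_force: [-0.6, -0.4, 5.8]
opening: 0.015
time: 22.62
ee_pos: [0.5513, 0.1035, 0.1127]
tcp_rot: [180.0, -0.0, 89.0]
ft_force: [-0.0, 0.1, -1.0]
opening: 0.0147
[0.55125101 0.10352992 0.11274739]
pin 0.85 [0.5548 0.1057 0.1   ] [282. 246.]
notch 0.96 [0.5024 0.1069 0.048 ] [200. 214.]
pin 0.52 [0.5506 0.1067 0.1044] [273. 234.]
notch 0.81 [0.5074 0.1072 0.047 ] [286. 246.]
```

View pics/m8.png

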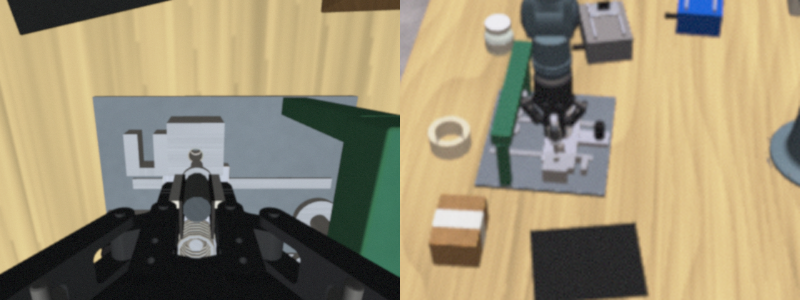

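The pin is clear of its bore and hangs upright in the jaws. Next I'll shift 45 mm toward the robot and lower it into the notch.

```bash
python3 -m crank '[[0.1,-2,0,0,1],[0.2,-3.5,0,0,1],[0.2,-4.5,0,0,1],[0.2,-4.5,0,0,1],[0.2,-4.5,1,0,1],[0.2,-4.5,1.6,0,1],[0.2,-4.5,1.6,0,1]]'
python3 - <<'E'
from h import *
print(st()['ee_pos'], rel([0.506,0.107,.06],-1))
p=snap('wrist','w9.png')
for t in ['pin','notch']:
  for d in robot.pinpoint(t,p)[:2]: print(t,round(d['conf'],2),np.round(d['position'],4),np.round(proj(p,d['position'])))
a=cv2.imread('pics/w9.png')[120:330,170:400]; cv2.imwrite('pics/c9.png',cv2.resize(a,None,fx=2.5,fy=2.5,interpolation=cv2.INTER_CUBIC))
E
```

```text
time: 23.8
ee_pos: [0.5055, 0.1062, 0.0953]
tcp_rot: [-179.9, 0.0, 89.0]
ft_force: [0.4, 0.2, -0.6]
opening: 0.0148
[0.50545456 0.1061996  0.09530592] (array([0.08, 0.06, 3.53]), np.float64(-0.001))
pin 0.95 [0.5058 0.1102 0.0852] [276. 245.]
notch 0.83 [0.5047 0.1071 0.0474] [274. 225.]
```

View pics/c9.png

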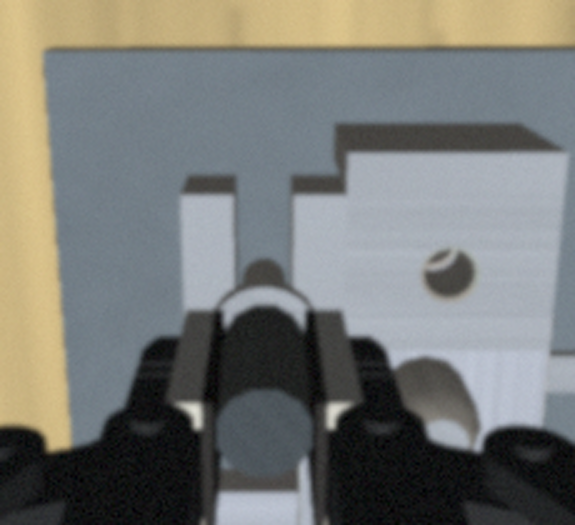

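The shank tip at crop x=264 is centred in the slot (236–291), so I can lower it.

```bash
python3 -m crank '[[0,0,0.8,0,1],[0,0,1.6,0,1],[0,0,2.4,0,1],[0,0,3.2,0,1],[0,0,3.7,0,1],[0,0,3.7,0,1]]'
python3 -m crank '[[0,0,0.1,0,1],[0,0,0.1,0,0.9],[0,0,0.1,0,0.8],[0,0,0.1,0,0.7],[0,0,0.1,0,0.7],[0,0,-3,0,0.7],[0,0,-6,0,0.5],[-2,0,-10,0,0.5],[-10,0,-10,0,0.5],[-10,0,-10,0,0.5]]'
python3 - <<'E'
from h import *
print(st()['ee_pos'])
p=snap('wrist','w10.png')
for t in ['pin','notch','handle']:
  for d in robot.pinpoint(t,p)[:2]: print(t,round(d['conf'],2),np.round(d['position'],4),np.round(proj(p,d['position'])))
E
```

```text
time: 24.7
ee_pos: [0.5057, 0.1063, 0.059]
tcp_rot: [-180.0, -0.0, 89.0]
ft_force: [-0.7, -0.1, -0.3]
opening: 0.0147
time: 25.95
ee_pos: [0.5046, 0.0039, 0.16]
tcp_rot: [179.9, 0.0, 88.8]
ft_force: [0.3, 0.8, 0.1]
opening: 0.0426
[0.50456641 0.00390527 0.16001431]
pin 0.74 [0.508  0.1092 0.0461] [277.  54.]
notch 0.69 [0.5047 0.1067 0.0511] [272.  57.]
handle 0.91 [0.4676 0.0126 0.0629] [225. 193.]
```

View pics/w10.png

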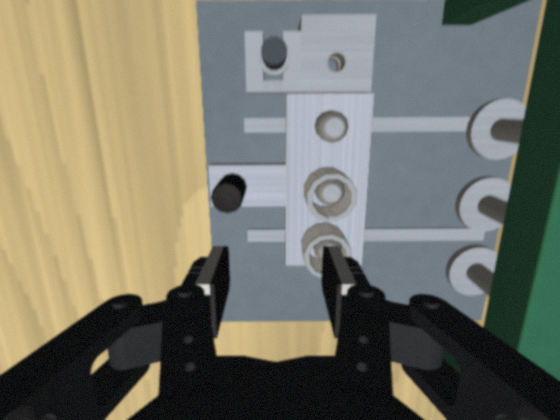

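The pin hangs upright in the notch at (275,53), collar on the top face. I'll close the fingers and go behind the handle to push.

```bash
python3 -c "
from h import *
print(rel([0.420,0.0113,0.16],-1),rel([0.420,0.0113,0.045],-1))"
```

```text
(array([ 0.28, -8.38, -0.11]), np.float64(-0.001)) (array([ 0.27, -8.37, 11.39]), np.float64(-0.001))
```

```bash
python3 -m crank '[[0.5,-4,0,0,1],[0.5,-8.4,0,0,1],[0.5,-8.4,0,0,1],[0.5,-8.4,5,0,1],[0.5,-8.4,9,0,1],[0.5,-8.4,11.4,0,1],[0.5,-8.4,11.4,0,1]]'
python3 -m crank '[[0,1.5,0,0,1],[0,2.5,0,0,1],[0,3.5,0,0,1],[0,4.5,0,0,1],[0,5.5,0,0,1],[0,5.5,0,0,1]]'
python3 - <<'E'
from h import *
for n in ['scene','side']:
  q=snap(n)
  for d in robot.pinpoint('handle',q)[:1]: print(n,round(d['conf'],2),np.round(d['position'],4))
E
```

```text
time: 27.02
ee_pos: [0.4191, 0.0139, 0.0437]
tcp_rot: [-179.8, -0.0, 89.1]
ft_force: [-0.8, 1.3, 0.4]
opening: 0.0001
time: 27.78
ee_pos: [0.4772, 0.0116, 0.0456]
tcp_rot: [179.9, 0.0, 89.0]
ft_force: [0.3, -0.0, -1.0]
opening: -0.0001
scene 0.62 [0.5003 0.0124 0.0643]
side 0.7 [0.5053 0.1086 0.0488]
```

```bash
python3 -m crank '[[0,1,0,0,1],[0,2,0,0,1],[0,3,0,0,1],[0,4,0,0,1],[0,5,0,0,1],[0,5.8,0,0,1],[0,5.8,0,0,1]]'
python3 -m crank '[[0,0.2,0,0,1],[0,0.4,0,0,1],[0,0.4,0,0,1]]'
python3 -m crank '[[0,0.2,0,0,1],[0,0.4,0,0,1],[0,0.4,0,0,1]]'
python3 - <<'E'
from h import *
for n in ['scene','side']:
  q=snap(n)
  for d in robot.pinpoint('handle',q)[:1]: print(n,round(d['conf'],2),np.round(d['position'],4))
E
```

```text
time: 28.85
ee_pos: [0.5353, 0.0105, 0.0458]
tcp_rot: [179.8, 0.0, 89.0]
ft_force: [0.2, 0.2, 0.8]
opening: -0.0003
time: 29.22
ee_pos: [0.5374, 0.0106, 0.0455]
tcp_rot: [180.0, 0.0, 89.0]
ft_force: [-1.1, -0.8, 0.7]
opening: 0.0003
time: 29.6
ee_pos: [0.5416, 0.0106, 0.0453]
tcp_rot: [180.0, -0.0, 89.0]
ft_force: [-1.3, -0.3, 0.5]
opening: 0.0002
side 0.68 [0.5654 0.0096 0.0616]
```

```bash
python3 -m crank '[[0,0.2,0,0,1],[0,0.3,0,0,1],[0,0.3,0,0,1]]'
python3 -m crank '[[0,0.2,0,0,1],[0,0.3,0,0,1],[0,0.3,0,0,1]]'
python3 -m crank '[[0,0.2,0,0,1],[0,0.2,0,0,1],[0,0.2,0,0,1]]'
```

```text
time: 30.18
ee_pos: [0.5432, 0.0107, 0.0451]
tcp_rot: [-179.9, -0.0, 89.0]
ft_force: [-5.0, -0.3, 5.1]
opening: -0.0001
time: 30.55
ee_pos: [0.5434, 0.0107, 0.0449]
tcp_rot: [-179.6, 0.0, 89.0]
ft_force: [-12.0, -0.4, 9.9]
opening: -0.0001
time: 30.92
ee_pos: [0.5434, 0.0108, 0.0447]
tcp_rot: [-179.4, 0.0, 89.0]
ft_force: [-15.8, -0.3, 14.1]
opening: 0.0
```

The end stop is reached: force rose to 16 N with no further travel. I'll back off, verify and go to the control box.

```bash
python3 -m crank '[[0,-2,0,0,1],[0,-4,0,0,1],[0,-6,-4,0,1],[0,-8,-9,0,1],[0,-8,-15,0,1],[-5,-8,-17,0,1],[-9,-8,-17,0,1],[-9,-8,-17,0,1]]'
python3 - <<'E'
from h import *
print(st()['ee_pos'])
p=snap('wrist','w11.png')
for o in springs(p,.025): print(*o)
for n in ['wrist','scene','side']:
    q=p if n=='wrist' else snap(n)
    for t in ['control_box','tab_rib','button_top','pin','rod0','handle']:
        for d in robot.pinpoint(t,q)[:2]: print(n,t,round(d['conf'],2),np.round(d['position'],4),np.round(proj(q,d['position'])))
print(rel([0.47,-0.27,0.22],-1))
E
```

```text
time: 31.92
ee_pos: [0.4692, -0.0804, 0.2161]
tcp_rot: [179.8, 0.1, 88.8]
ft_force: [0.1, 0.5, -0.1]
opening: -0.0001
[ 0.46921401 -0.08038583  0.21607138]
0.79 [ 0.6399 -0.0437] area ratio 0.67 rgb [137. 138. 135.] [458. 139.]
0.79 [0.6414 0.0038] area ratio 0.66 rgb [138. 139. 137.] [467.  84.]
wrist control_box 0.71 [ 0.4796 -0.333  -0.0037] [287. 363.]
wrist tab_rib 0.25 [ 0.6511 -0.0453  0.0293] [461. 139.]
wrist pin 0.58 [0.5723 0.0099 0.0644] [397.  77.]
wrist rod0 0.97 [ 0.6482 -0.0428  0.0228] [455. 136.]
wrist rod0 0.95 [0.6486 0.0079 0.0264] [464.  81.]
wrist handle 0.79 [0.5723 0.0125 0.0635] [397.  74.]
scene control_box 0.82 [ 0.4809 -0.3333 -0.0015] [224. 188.]
scene control_box 0.82 [ 0.2571 -0.4485 -0.0039] [252. 160.]
scene tab_rib 0.59 [ 0.4911 -0.3532  0.1067] [218. 163.]
scene pin 0.54 [0.5082 0.1042 0.0557] [294. 236.]
scene pin 0.43 [ 0.645  -0.0422  0.0256] [232. 237.]
scene rod0 0.98 [0.6485 0.0033 0.0223] [239. 246.]
scene rod0 0.96 [0.6494 0.0588 0.0258] [250. 254.]
side control_box 0.89 [ 0.4783 -0.3304  0.0039] [304. 175.]
side control_box 0.61 [ 0.2531 -0.4529 -0.002 ] [359. 160.]
side tab_rib 0.56 [ 0.2522 -0.4802  0.1062] [362. 135.]
side button_top 0.39 [ 0.6423 -0.0426  0.0277] [254. 217.]
side pin 0.39 [0.5091 0.1111 0.0518] [286. 246.]
side rod0 0.86 [0.6523 0.0093 0.0196] [249. 229.]
side rod0 0.62 [ 0.6473 -0.0406  0.0275] [252. 218.]
side handle 0.61 [0.5643 0.0094 0.062 ] [273. 222.]
(array([-19.19,   0.59,  -0.47]), np.float64(-0.001))
```

View pics/w11.png

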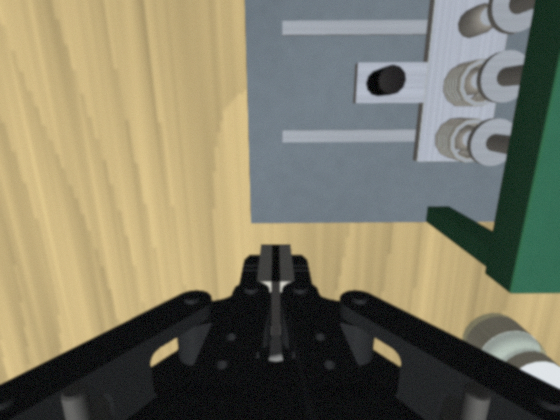

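The carriage is home: the rods are at x≈0.6485, 100 mm further on, and the springs are still on at (458,139) and (467,84). Now the box.

```bash
python3 -m crank '[[-6,0.2,-2,0,1],[-12,0.3,-4,0,1],[-18,0.4,-4,0,1],[-24,0.5,-4,0,1],[-30,0.6,-4,0,1],[-33,0.6,-4,0,1],[-33,0.6,-4,0,1],[-33,0.6,-4,0,1]]'
python3 - <<'E'
from h import *
print(st()['ee_pos'],st()['joint_pos'])
p=snap('wrist','w12.png')
for t in ['control_box','tab_rib','button_top']:
    for d in robot.pinpoint(t,p)[:2]: print(t,round(d['conf'],2),np.round(d['position'],4),np.round(proj(p,d['position'])))
E
```

```text
time: 34.02
ee_pos: [0.4677, -0.4074, 0.2551]
tcp_rot: [-180.0, -0.1, 89.0]
ft_force: [-0.8, 0.0, 1.6]
opening: 0.0
[ 0.46766322 -0.40740992  0.25510681] [-4.69334509e+01  2.71222088e+01  1.65424185e+01  7.94642809e+01
  2.90908074e-02  4.40857279e+01]
control_box 0.71 [ 0.2512 -0.4585  0.0009] [102. 211.]
control_box 0.56 [ 4.823e-01 -3.344e-01  3.000e-04] [287. 104.]
tab_rib 0.93 [ 0.4845 -0.3535  0.1048] [294. 126.]
tab_rib 0.57 [ 0.2567 -0.4796  0.1088] [ 55. 267.]
```

View pics/w12.png

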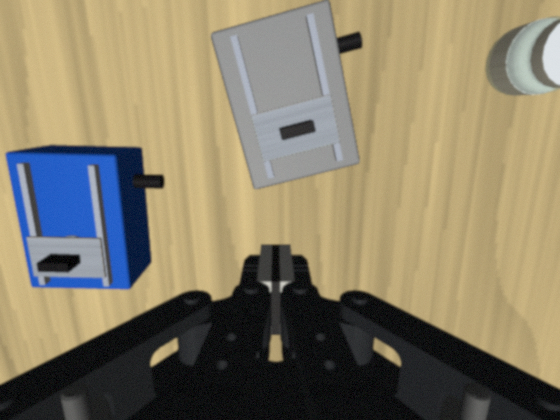

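The grey box is at (285,100) with yaw about +15°, its rib at (297,129) at the near end, and room to slide up-image along +y. The blue decoy is on the left.

```bash
python3 - <<'E'
from h import *
p=snap('wrist')
c=[ray(p,u,v,.07)[:2] for u,v in [(213,33),(329,1),(358,160),(255,187)]]
for i in range(4):
    d=c[(i+1)%4]-c[i]; print(np.round(c[i],4),np.linalg.norm(d).round(4),np.degrees(np.arctan2(d[1],d[0])).round(1))
print('centre',np.mean(c,0))
g=np.asarray(p['color']).astype(int).sum(2); m=np.zeros(g.shape,np.uint8); m[110:150,270:325]=(g[110:150,270:325]<200)
cs,_=cv2.findContours(m,0,2); k=max(cs,key=cv2.contourArea); r=cv2.minAreaRect(k); b=cv2.boxPoints(r); print(r)
w=np.array([ray(p,*q,.105)[:2] for q in b]); print(w.round(4), w.mean(0)); 
for i in range(2):
    d=w[i+1]-w[i]; print(np.linalg.norm(d).round(4),np.degrees(np.arctan2(d[1],d[0])).round(1))
W=w.mean(0); print(rel([W[0],W[1],.17],105))
E
```

```text
[ 0.4148 -0.2732] 0.1053 12.9
[ 0.5175 -0.2498] 0.1431 -77.0
[ 0.5497 -0.3892] 0.1054 -166.0
[ 0.4473 -0.4146] 0.1451 103.0
centre [ 0.4823132  -0.33169455]
((296.5575256347656, 129.63717651367188), (11.02242374420166, 32.730709075927734), 75.37911987304688)
[[ 0.4723 -0.3553]
 [ 0.4994 -0.3489]
 [ 0.5018 -0.3579]
 [ 0.4746 -0.3644]] [ 0.48701491 -0.35662663]
0.0278 13.3
0.0093 -74.4
(array([5.07, 1.81, 8.57]), np.float64(1.292))
```

```bash
python3 -m crank '[[2,1,0,0.18,0.3],[5,1.8,0,0.36,0.3],[5,1.8,2,0.54,0.3],[5,1.8,4,0.72,0.3],[5,1.8,6,0.9,0.3],[5,1.8,7,1.08,0.3],[5,1.8,7,1.25,0.3],[5,1.8,7,1.32,0.3],[5,1.8,7,1.32,0.3],[5,1.8,7,1.32,0.3]]' 40
python3 - <<'E'
from h import *
print(st()['ee_pos'],st()['tcp_rot'],st()['joint_pos'][5])
p=snap('wrist','w13.png')
for d in robot.pinpoint('tab_rib',p)[:2]: print(round(d['conf'],2),np.round(d['position'],4),np.round(proj(p,d['position'])))
print(rel([.487,-.3565,.09],103.2))
E
```

```text
time: 35.52
ee_pos: [0.4867, -0.3581, 0.1855]
tcp_rot: [180.0, -0.0, 13.4]
ft_force: [-0.1, 0.0, -0.2]
opening: 0.0598
[ 0.48668974 -0.35810919  0.18547906] [ 1.79990738e+02 -1.29560439e-02  1.34226673e+01] 124.2153366023712
0.74 [ 0.4841 -0.3533  0.1071] [267. 214.]
(array([ 0.07, -0.16,  9.54]), np.float64(0.003))
```

View pics/w13.png

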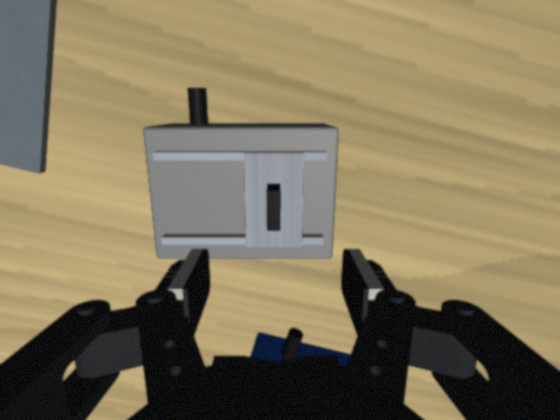

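Rib at (274,207), centred between the jaws and aligned with them. Aside is image left (tool −y). Descend and grip.

```bash
python3 -m crank '[[0.1,-0.1,4,0,0.3],[0.1,-0.1,7,0,0.4],[0.1,-0.1,9.3,0,0.5],[0.1,-0.1,9.3,0,0.8],[0.1,-0.1,9.3,0,1],[0.1,-0.1,9.3,0,1],[0.1,-0.1,9.3,0,1],[0.1,-0.1,9.3,0,1]]' 40
python3 -m crank '[[0,-1,0,0,1],[0,-2,0,0,1],[0,-3,0,0,1],[0,-4,0,0,1],[0,-4.7,0,0,1],[0,-4.7,0,0,1]]'
```

```text
time: 36.62
ee_pos: [0.4876, -0.3575, 0.0931]
tcp_rot: [179.9, -0.0, 13.3]
ft_force: [-2.5, 0.8, 1.9]
opening: 0.0084
time: 37.38
ee_pos: [0.4769, -0.3125, 0.0931]
tcp_rot: [179.8, -0.0, 13.3]
ft_force: [-0.8, -4.8, 3.4]
opening: 0.0091
```

```bash
python3 -m crank '[[0,-0.2,0,0,1],[0,-0.3,0,0,1],[0,-0.3,0,0,1]]'
python3 -m crank '[[0,-0.2,0,0,1],[0,-0.3,0,0,1],[0,-0.3,0,0,1]]'
python3 -m crank '[[0,-0.2,0,0,1],[0,-0.2,0,0,1],[0,-0.2,0,0,1]]'
```

```text
time: 37.75
ee_pos: [0.4769, -0.3123, 0.0931]
tcp_rot: [179.5, 0.0, 13.3]
ft_force: [0.2, -11.6, -1.7]
opening: 0.0091
time: 38.12
ee_pos: [0.4769, -0.3122, 0.0931]
tcp_rot: [179.2, 0.0, 13.2]
ft_force: [1.9, -19.0, -8.0]
opening: 0.0088
time: 38.5
ee_pos: [0.4769, -0.3122, 0.0932]
tcp_rot: [179.0, 0.1, 13.2]
ft_force: [2.5, -24.4, -11.3]
opening: 0.0085
```

```bash
python3 -m crank '[[0,0.7,0,0,1],[0,0.7,0,0,0.5],[0,0.7,0,0,0.5],[0,0.7,-4,0,0.5],[0,0.7,-9,0,0.8],[0,2,-9,0,1],[0,2,-9,0,1]]'
python3 - <<'E'
from h import *
print(st()['ee_pos'],st()['tcp_rot'])
p=snap('wrist','w14.png')
for t in ['tab_rib','button_top']:
  for d in robot.pinpoint(t,p)[:2]: print(t,round(d['conf'],2),np.round(d['position'],4),np.round(proj(p,d['position'])))
b=np.array([.4813,-.332])+.025*np.array([np.sin(np.radians(13.2)),-np.cos(np.radians(13.2))]); print(b,proj(p,[*b,.078]))
E
```

```text
time: 39.38
ee_pos: [0.4793, -0.3231, 0.1817]
tcp_rot: [-180.0, -0.0, 13.3]
ft_force: [0.2, -0.1, -0.8]
opening: -0.0
[ 0.47932492 -0.32305413  0.18165402] [-1.79965078e+02 -9.06072593e-03  1.33286932e+01]
tab_rib 0.85 [ 0.4728 -0.309   0.1043] [253. 217.]
[ 0.48700877 -0.35633947] (np.float64(319.30289344636975), np.float64(202.16722475952636))
```

View pics/w14.png

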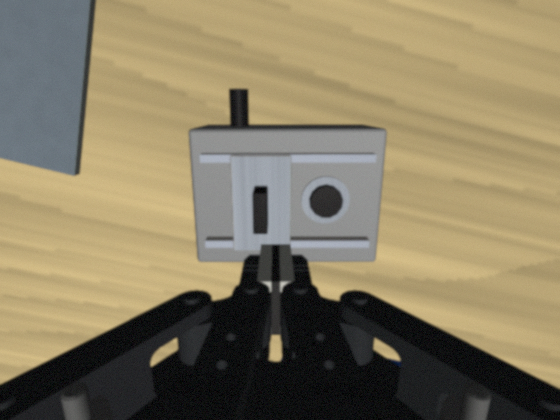

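The tab is aside: rib at (261,210), button fully exposed at (326,201).

```bash
python3 - <<'E'
from h import *
p=snap('wrist'); B=ray(p,326,201,.078); r=ray(p,261,209,.105); print(B,r,np.linalg.norm(B[:2]-r[:2]))
print(rel([B[0],B[1],.09],103.2),rel([B[0],B[1],.073],103.2),st()['ee_pos'])
E
```

```text
[ 0.48803488 -0.35936992  0.078     ] [ 0.47885534 -0.31206708  0.105     ] 0.04818528935541432
(array([0.1 , 3.9 , 9.04]), np.float64(0.003)) (array([ 0.11,  3.9 , 10.74]), np.float64(0.003)) [ 0.47826932 -0.32191913  0.18055108]
```

```bash
python3 -m crank '[[0.05,3.8,0,0,1],[0.05,3.8,4,0,1],[0.05,3.8,8,0,1],[0.05,3.8,9.5,0,1],[0.05,3.8,9.5,0,1],[0.05,3.8,9.5,0,1]]'
python3 -m crank '[[0,0,0.3,0,1],[0,0,0.6,0,1],[0,0,0.9,0,1],[0,0,0.9,0,1],[0,0,0.9,0,1]]'
python3 -m crank '[[0,0,0.15,0,1],[0,0,0.3,0,1],[0,0,0.3,0,1]]'
```

```text
time: 40.33
ee_pos: [0.4894, -0.3607, 0.0888]
tcp_rot: [179.9, -0.1, 13.3]
ft_force: [0.4, -0.5, 0.3]
opening: -0.0001
time: 40.95
ee_pos: [0.4885, -0.36, 0.0782]
tcp_rot: [-180.0, 0.0, 13.3]
ft_force: [0.1, 0.3, 0.1]
opening: -0.0005
time: 41.32
ee_pos: [0.4887, -0.3602, 0.0755]
tcp_rot: [180.0, -0.0, 13.3]
ft_force: [0.1, -0.5, 1.6]
opening: 0.0002
```

```bash
python3 -m crank '[[0,0,0.1,0,1],[0,0,0.2,0,1],[0,0,0.2,0,1],[0,0,0.2,0,1]]'
python3 -m crank '[[0,0,0.1,0,1],[0,0,0.2,0,1],[0,0,0.2,0,1],[0,0,0.2,0,1]]'
python3 -m crank '[[0,0,0.1,0,1],[0,0,0.2,0,1],[0,0,0.2,0,1],[0,0,0.2,0,1]]'
```

```text
time: 41.82
ee_pos: [0.4886, -0.3601, 0.0735]
tcp_rot: [180.0, -0.0, 13.3]
ft_force: [0.2, -0.5, 3.6]
opening: -0.0001
time: 42.32
ee_pos: [0.4887, -0.3602, 0.073]
tcp_rot: [179.9, -0.0, 13.3]
ft_force: [-3.3, 2.2, 13.2]
opening: -0.0003
time: 42.82
ee_pos: [0.4887, -0.3602, 0.0729]
tcp_rot: [179.9, -0.1, 13.3]
ft_force: [-6.1, 5.8, 24.0]
opening: -0.0
```

The button is fully down: z=0.073, at a hard stop. I'll lift off and re-grip the rib to slide the tab back.

```bash
python3 -m crank '[[0,0,-2,0,1],[0,0,-6,0,1],[0,0,-10,0,0.6],[0,-4.9,-10,0,0.4],[0,-4.9,-10,0,0.3],[0,-4.9,-10,0,0.3],[0,-4.9,-10,0,0.3]]'
python3 -c "
from h import *
print(st()['ee_pos'],rel([.4769,-.3122,.093],103.2))"
```

```text
time: 43.7
ee_pos: [0.4774, -0.313, 0.1688]
tcp_rot: [-180.0, 0.0, 13.3]
ft_force: [-0.3, 0.1, -0.1]
opening: 0.0594
[ 0.47737862 -0.3130166   0.16881784] (array([-0.03, -0.09,  7.58]), np.float64(0.002))
```

```bash
python3 -m crank '[[0,0,4,0,0.3],[0,0,7,0,0.4],[0,0,7.5,0,0.5],[0,0,7.5,0,0.8],[0,0,7.5,0,1],[0,0,7.5,0,1],[0,0,7.5,0,1],[0,0,7.5,0,1]]' 40
python3 -m crank '[[0,1,0,0,1],[0,2,0,0,1],[0,3,0,0,1],[0,4,0,0,1],[0,4.6,0,0,1],[0,4.6,0,0,1]]'
python3 -m crank '[[0,0.2,0,0,1],[0,0.4,0,0,1],[0,0.4,0,0,1]]'
python3 -m crank '[[0,0.2,0,0,1],[0,0.3,0,0,1],[0,0.3,0,0,1]]'
```

```text
time: 44.7
ee_pos: [0.4782, -0.3133, 0.0958]
tcp_rot: [179.8, -0.1, 13.3]
ft_force: [-0.2, 0.3, 6.5]
opening: 0.0086
time: 45.45
ee_pos: [0.4889, -0.3584, 0.0958]
tcp_rot: [179.8, -0.1, 13.3]
ft_force: [-0.1, -1.0, 5.3]
opening: 0.0088
time: 45.82
ee_pos: [0.4895, -0.361, 0.0958]
tcp_rot: [180.0, -0.1, 13.4]
ft_force: [-1.1, 2.1, 7.1]
opening: 0.0086
time: 46.2
ee_pos: [0.4896, -0.3611, 0.0957]
tcp_rot: [-179.8, -0.1, 13.4]
ft_force: [-1.7, 8.0, 12.7]
opening: 0.0087
```

```bash
python3 -m crank '[[0,0.2,0,0,1],[0,0.3,0,0,1],[0,0.3,0,0,1]]'
python3 -m crank '[[0,-0.6,0,0,1],[0,-0.6,0,0,0.5],[0,-0.6,0,0,0.5],[0,-0.6,-4,0,0.5],[0,-0.6,-9,0,0.5],[-6,-0.6,-11,0,0.5],[-10,-0.6,-12,0,0.5],[-10,-0.6,-12,0,0.5]]'
python3 - <<'E'
from h import *
print(st()['ee_pos'])
p=snap('wrist','w15.png'); a=snap('scene','s15.png')
for d in robot.pinpoint('tab_rib',p)[:2]: print(round(d['conf'],2),np.round(d['position'],4))
for n in ['scene','side']:
    q=a if n=='scene' else snap(n)
    for t in ['pin','rod0','handle','carton','grease_jar','tape_roll','spring0','tab_rib']:
        for d in robot.pinpoint(t,q)[:3]:
            if d['conf']>.5: print(n,t,round(d['conf'],2),np.round(d['position'],3))
a=cv2.imread('pics/w15.png'); b=cv2.imread('pics/s15.png')[130:340,150:430]
cv2.imwrite('pics/m15.png',np.hstack([cv2.resize(a,(400,300)),cv2.resize(b,(400,300),interpolation=cv2.INTER_CUBIC)]))
E
```

```text
time: 46.58
ee_pos: [0.4896, -0.3612, 0.0957]
tcp_rot: [-179.5, -0.1, 13.5]
ft_force: [-2.9, 14.5, 17.1]
opening: 0.0088
time: 47.58
ee_pos: [0.3895, -0.3852, 0.2153]
tcp_rot: [179.9, -0.0, 13.1]
ft_force: [-0.1, -0.1, 0.2]
opening: 0.0431
[ 0.38954079 -0.38524102  0.21528754]
0.68 [ 0.488  -0.3594  0.1041]
scene pin 0.61 [0.507 0.104 0.054]
scene rod0 0.98 [0.648 0.007 0.022]
scene rod0 0.69 [ 0.646 -0.044  0.02 ]
scene rod0 0.62 [0.647 0.058 0.029]
scene handle 0.56 [0.465 0.32  0.002]
scene carton 0.94 [ 0.717  0.288 -0.004]
scene grease_jar 0.86 [ 0.734 -0.292  0.002]
scene tape_roll 0.95 [0.787 0.035 0.003]
scene tape_roll 0.69 [0.645 0.007 0.028]
scene spring0 0.8 [ 0.463  0.494 -0.   ]
scene spring0 0.6 [0.65  0.008 0.025]
scene spring0 0.51 [ 0.642 -0.044  0.024]
scene tab_rib 0.6 [ 0.251 -0.485  0.103]
side rod0 0.96 [0.649 0.053 0.025]
side rod0 0.83 [0.649 0.008 0.02 ]
side rod0 0.74 [ 0.649 -0.042  0.026]
side handle 0.7 [0.563 0.007 0.062]
side carton 0.72 [0.718 0.291 0.004]
side grease_jar 0.87 [ 0.731 -0.292  0.004]
side tape_roll 0.69 [ 0.795  0.041 -0.001]
side spring0 0.62 [0.46  0.494 0.002]
```

View pics/m15.png

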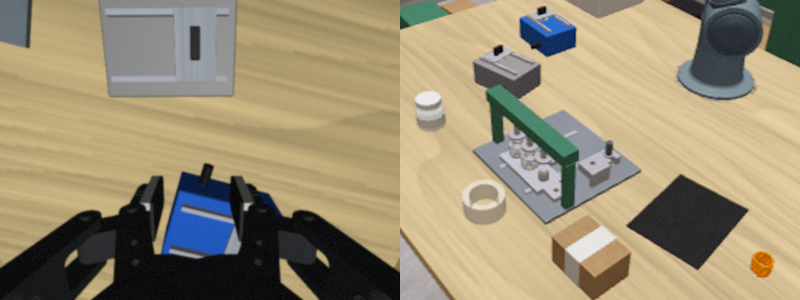

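The tab is shut over the button, the springs are on the rods under the gantry, the pin is in the notch, the mat is empty and the bystanders are in place. Handing in.

```bash
python3 -c "
from h import *
print(robot.sign_off(), st()['time'])"
```

```text
the job is handed in; nothing more can be done
the job is handed in; nothing more can be done
```

The job is done and handed in at about 48 s of robot time (limit 192 s).

- **Springs:** only two of the four were present. They sit on rod0 and rod1, and the pictures show each rod top inside its spring. I left the orange look-alike alone.
- **Pin:** I drew it out and it hangs upright in the notch, confirmed in a wrist picture.
- **Carriage:** I pushed it against its end stop, where the force rose to 16 N with no further movement. The rods moved from x≈0.548 to 0.648, which is the full 100 mm.
- **Start button:** I slid the tab aside to its stop (24 N) and pressed the button to its stop at z = 0.073, 5 mm down. I then lifted off and slid the tab back, about 50 mm to its shut stop (about 15 N).
- **Last look:** the tab covers the button, the mat is empty, the carton, jar and tape are within about 5 mm of their first readings, and the gripper touches nothing.

Two last readings were wrong. One scene detection put the handle on the mat, and one tab detection was the blue decoy box. The pictures and the other camera contradicted both. The side camera put the handle at x = 0.563, about 4 mm short of home. I trusted the end-stop force and the rod positions instead.

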